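# Slide a frame moulding past the post into the stock rack

## Robot

A 6-joint arm with a two-finger parallel gripper is mounted at the origin on the work surface. World frame = base frame: x ahead of the robot, y to its left, z up, the work surface at z = 0. Lengths are in m, angles in rad, forces in N, time in s.
With the tool pointing down it reaches from about 0.275 to 0.825 m from the base axis. Payload 4.9 kg.
Tool frame: the origin (TCP) lies between the finger pads; the fingertips stand 22 mm ahead of it and the grasp point (between the pads) lies 3 mm ahead of it; z points along the fingers, y is the line along which they close (so a half turn about z gives the same grasp; the last joint's range is limited). The gripper opens to 85 mm and grips with 20 to 120 N. Pads are 22 mm wide; open, the fingers measure 114 mm over their backs; the gripper's body (76 mm by 85 mm) begins 54 mm behind the grasp point. The pads swing forward as they close: fully open they stand 13 mm farther back than shut.
Start: joints at [0.999, 0.326, -0.193, 1.052, 0, 1.437], TCP at [0.233, 0.498, 0.253] pointing down, gripper open.
Joint ranges: [-2.65, 2.65], [-0.97, 1.79], [-1.3, 1.35], [-1.93, 2.1], [-1.47, 1.37], [-3.14, 3.14]. Speed limits (rad/s): [2.57, 2.57, 3.14, 3.14, 3.14, 3.14].

## Interface

Orientations are given as a rotation vector (axis times angle).
In Python, from plant import * gives the robot as it stands.
- The arm moves only by the tool jog_arm, never from a script. Its argument "series" is a list of rows, each an object with "translation": the shift along the world's x, y, z in mm, a list of three; "dr": the turn, a rotation vector about the world's x, y, z in degrees, a list of three; "fingers": the closure, from 0 (fully open) to 1 (shut). A call has 1 to 5 rows; each row shifts and turns the commanded pose from where the row before left it; what a row does not reach is not made up. A row lasts 1/12 s, in which the tool goes at most 41.7 mm and 7.16 degrees, less where a joint would pass 70% of its speed; a pose out of reach is approached as far as the arm can. A call is refused whole if a number of a shift passes 41.7 or a number of a turn 7.16, either way. A call with a gripper value outside its range is refused whole. The fingers move at their own pace and stop on an object; the grip force is fixed at half the most. Time passes only in rows, so rows that do not move let the fingers close. It gives the time, the measured TCP pose, the force, the opening and the grip force at its end, in the units of the state.
- observe(): the state, without advancing time (a new reading comes with each control period).
- get_image(name): name is "scene" or "top"; returns the picture (400x640x3 uint8, blue, green, red); there is no depth.
- get_calibration(name): a dict with "fx", "fy", "cx", "cy" (pixels), "pose" (4x4, takes a point from camera to world coordinates). Camera axes: x right, y down, z forward; pixel columns grow to the right and rows downward; lengths in m; the calibration is good to about 2 mm. A picture is of the moment at which its call begins. get_calibration takes no time and is no camera call.
- finish_job(): hands the job in; it is judged then, once.
The state is a dict: "t": time; "q": joint angles; "joint_velocities": joint speeds; "joint_torque": joint torques, N m; "eef_pos": TCP position; "tcp_rot": TCP orientation; "ft_force": force on the tool from outside, world axes, zero at the start; "moment": the same for the moment, N m; "opening": finger opening in m; "gripper_force": force on a finger pad.
Only numpy, scipy, OpenCV 4.12 (cv2) and the standard library are available. Lean on these libraries where they do the work, as an engineer would, in place of code of your own. Each camera call takes 0.05 s, during which the arm holds its last target. There are 200 camera calls.

## Task

Put the loose length of frame moulding away in the empty front bay of the stock rack without picking it up: with the fingertips, gently push one end and then the other so that it slides flat on the table, angles in behind the steel post and swings home. It should finish between the two end blocks, lying flat along the bay's back rail. Leave the other things on the table where they are.

Things in the scene. Friction and masses are not known exactly. Their poses are not given: they have to be found in the camera images.
- moulding: loose straight length of dark stained frame moulding, 300 mm long, 36 wide, 22 high (foot 36 wide, 14 high; raised back 24 wide), square ends, either may lead, about 0.13 kg. Lies flat on the robot's side of the rack, roughly along it (within 20 degrees), set over towards the end away from the post. Origin: centre of its underside; y along its length, z up
- rack: low wooden rack fixed to the table, rails 28 mm high, no floor. Origin: on the table at the foot of the robot-side face of its middle rail (back rail of the empty front bay), halfway along; x away from the robot, y along the rack, z up. Behind that rail, to x = +84 mm, the rear bay holds two fixed lengths stacked 44 mm high and two thin posts 62 mm high
- bay (a point): centre of the empty front bay on the table, where the centre of the moulding's underside ends when home against the back rail: 18 mm before the rail's face; axes as the rack's. The bay is 326 mm long between its two end blocks (inner faces at rack y = -163 and +163 mm), open to the robot; each block is 18 mm thick and reaches 30 mm out before the rail (rack x = -30)
- post: upright steel retaining post, 16 mm diameter, 62 mm high, foot collar 22 mm diameter and 4 mm high, fixed, before the front bay. Origin: on the table, on its axis. In the rack's frame x = -68 mm and y = +113 or -113 mm (it may be at either end); 60 mm is clear between post and back rail (57 mm at the collar). A dark flush socket, no obstacle, marks the other place
- paint_pot: small white pot with a black lid, 42 mm diameter, 55 mm high, standing in front of the post on the robot's side; origin: centre of its underside; not to be disturbed
- jar: glass jar, 56 mm diameter, 85 mm high, beyond the rack's +y end; origin: centre of its underside; not to be disturbed
- glue_bottle: white bottle, 52 mm diameter, 140 mm high, beyond the rack's -y end; origin: centre of its underside; not to be disturbed
- tape_roll: roll of tape lying flat, 90 mm diameter, 25 mm high, near the robot on its left; origin: centre of its underside; not to be disturbed
- sanding_block: cork block 65 x 110 x 35 mm near the robot on its right; origin: centre of its underside; not to be disturbed
- hammer: hammer 240 mm long lying far to the left; not to be disturbed
- brush: brush 220 mm long lying far to the right; not to be disturbed

How it is judged:
At the end, for the whole second after the job is handed in: the moulding lies flat on the table in the front bay between the end blocks, behind the post, its centre within 8 mm of the position hard against the back rail, parallel to the rail within 2.5 degrees, at rest (x of moulding in the frame of rack between -0.026 and -0.01 m and y of moulding in the frame of rack between -0.016 and 0.016 m and angle between the y axis of moulding and the y axis of rack, either way round below 0.045 rad and height (world z) of moulding below 0.004 m and angle between moulding's own z axis and vertical below 0.05 rad and linear speed of moulding below 0.01 m/s); the robot touches nothing.
It fails at once if the moulding is lifted off the table or tipped (height (world z) of moulding above 0.01 m or angle between moulding's own z axis and vertical above 0.15 rad).
It fails at once if the moulding is pinched or rammed (more than 40 N from the fingers) (contact force between the fingers and moulding above 40 N).
It fails at once if another thing on the table is moved by more than 20 mm (distance of any of paint_pot, jar, glue_bottle, tape_roll, sanding_block, hammer, brush from where it was at the start of the episode above 0.02 m).
It also fails if it takes over 58 s, if anything falls off the work surface, if the arm or the gripper's body presses on something with over 40 N, if the wrist force passes 120 N, or if a joint passes its speed limit or range.

## Working session

There is one attempt and no reset: what is moved stays moved. The work goes in short steps, Python scripts to look and compute and a tool call to move; the robot and the scene stay as the last step left them, time stands still between calls to the robot, and variables do not carry over. Pictures are saved under pics/ and viewed, at most 10 in all, crops included, and the job is handed in when it is done.

Besides the shell and the picture viewer there is one more tool, called after "Call:" by a JSON object that holds its "name" and its "arguments". jog_arm: Moves the arm, as the interface text tells. Its arguments: {"type":"object","properties":{"series":{"type":"array","items":{"type":"object","properties":{"translation":{"type":"array","items":{"type":"number"}},"dr":{"type":"array","items":{"type":"number"}},"fingers":{"type":"number"}}}}},"required":["series"]}

```bash
mkdir -p pics; ls
cat > h.py <<'E'
from plant import *
import numpy as np, cv2
def ray(name,px,z):
    c=get_calibration(name);P=np.array(c["pose"]);px=np.atleast_2d(np.array(px,float))
    d=np.c_[(px[:,0]-c["cx"])/c["fx"],(px[:,1]-c["cy"])/c["fy"],np.ones(len(px))]@P[:3,:3].T
    o=P[:3,3];return (o+d*((z-o[2])/d[:,2])[:,None])[:,:2]
E
python3 - <<'E'
from h import *
for n in("top","scene"):
    cv2.imwrite(f"pics/{n}0.png",get_image(n)); c=get_calibration(n); print(n,c["fx"],np.round(np.array(c["pose"]),3).tolist())
s=observe();print(s)
E
```

```text
pics
top 454.04256648505407 [[0.079, -0.975, 0.206, 0.168], [-0.997, -0.078, 0.014, 0.011], [0.002, -0.207, -0.978, 1.712], [0.0, 0.0, 0.0, 1.0]]
scene 517.4568888375815 [[-0.214, 0.824, -0.525, 1.315], [0.977, 0.179, -0.118, 0.229], [-0.003, -0.538, -0.843, 1.341], [0.0, 0.0, 0.0, 1.0]]
{'t': 0.1, 'q': array([ 9.98825042e-01,  3.26856902e-01, -1.93460592e-01,  1.05198653e+00,
        7.78058147e-06,  1.43658935e+00]), 'joint_velocities': array([ 0.00145459, -0.00138848,  0.00247055, -0.00188915,  0.00076193,
        0.00035831]), 'joint_torque': array([ 4.91663068e-04, -4.44239366e+01,  2.63037872e+01,  7.90004240e-03,
       -1.35916339e-04,  6.89455320e-06]), 'eef_pos': array([0.23288898, 0.49774283, 0.25259595]), 'tcp_rot': array([-6.82046021e-01, -3.06611991e+00,  2.21758523e-03]), 'ft_force': array([ 0.47197148, -0.04355805, -0.70904169]), 'moment': array([-0.047271  ,  0.05858436, -0.00631664]), 'gripper_force': 0.0, 'opening': 0.0851532810064498}
```

View pics/top0.png

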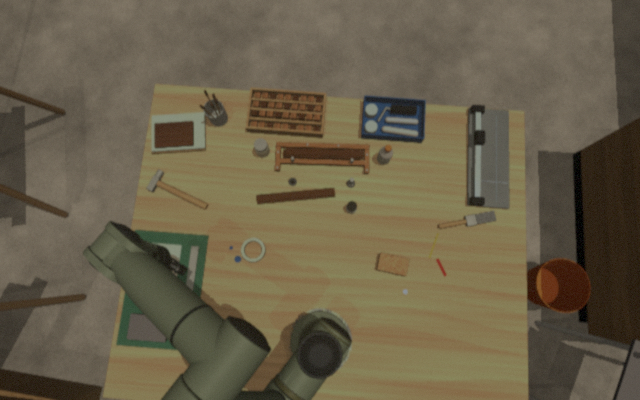

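View pics/scene0.png

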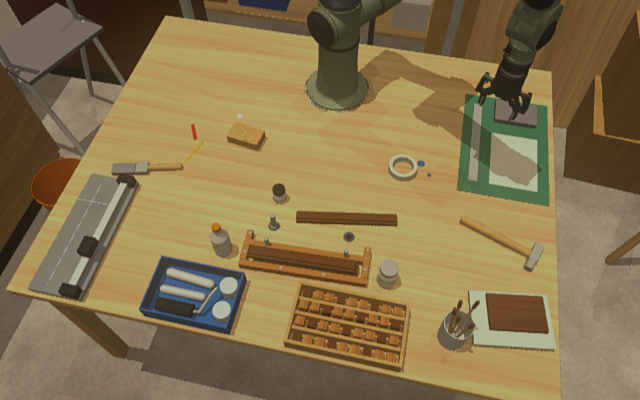

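The top view shows the rack at about x 275–370, y 142–172, the post near (350,183), the socket near (292,181), the pot at (351,207), and the moulding from (257,198) to (335,193). The post is on the -y end. The scene view agrees. Next I'll enlarge both.

Run:
```python
import cv2,numpy as np
a=cv2.imread("pics/top0.png")[130:220,245:405];b=cv2.imread("pics/scene0.png")[175:290,205:415]
a=cv2.resize(a,(800,450),interpolation=cv2.INTER_CUBIC);b=cv2.resize(b,(800,438),interpolation=cv2.INTER_CUBIC)
cv2.imwrite("pics/a.png",cv2.convertScaleAbs(a,alpha=1.6));cv2.imwrite("pics/b.png",cv2.convertScaleAbs(b,alpha=1.4))
```

```text
(no output)
```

View pics/a.png

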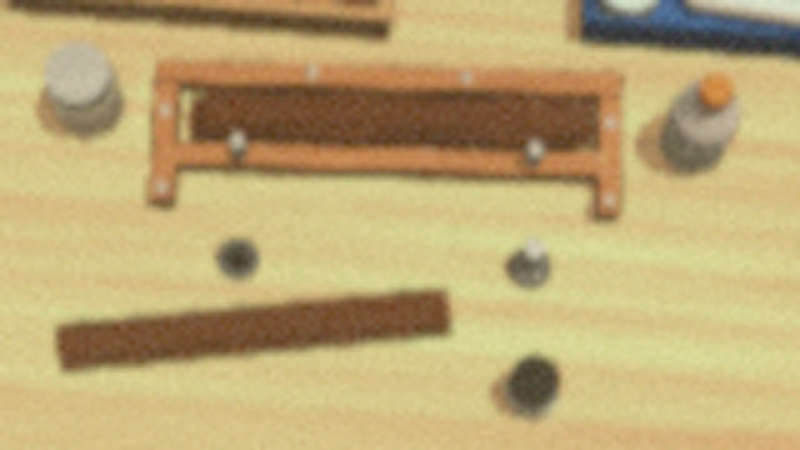

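View pics/b.png

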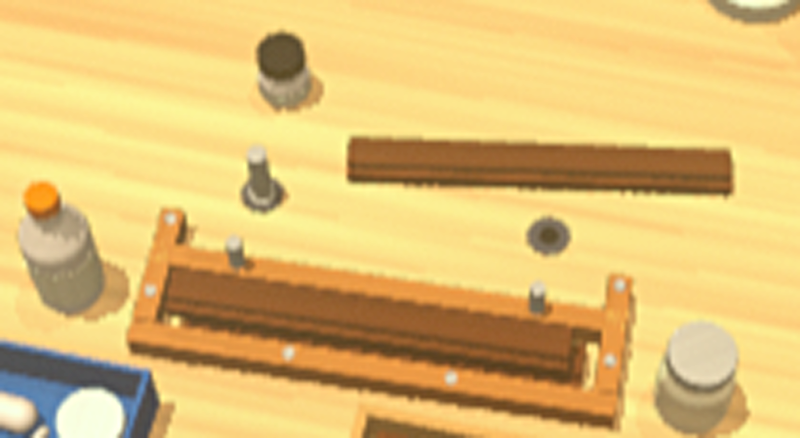

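```bash
cat >> h.py <<'E'
def mould(name,img,roi):
    x0,y0,x1,y1=roi;h=cv2.cvtColor(img,cv2.COLOR_BGR2HSV);v=h[...,2].astype(float)
    m=np.zeros(v.shape,np.uint8);m[y0:y1,x0:x1]=((v<v[y0:y1,x0:x1].max()*.62)&(h[...,0]<25)&(h[...,1]>90))[y0:y1,x0:x1]
    m=cv2.morphologyEx(m,cv2.MORPH_OPEN,np.ones((3,3),np.uint8))
    c=max(cv2.findContours(m,0,1)[0],key=cv2.contourArea)
    w=ray(name,c[:,0,:],.011)*1000
    r=cv2.minAreaRect(w.astype(np.float32));b=cv2.boxPoints(r)
    e=max((b[1]-b[0],b[2]-b[1]),key=np.linalg.norm)
    return np.round(r[0],1),np.round(r[1],1),round(float(np.degrees(np.arctan2(e[0],e[1]))),2)  # angle: dx per dy
E
python3 - <<'E'
from h import *
T=cv2.imread("pics/top0.png");S=cv2.imread("pics/scene0.png")
print(mould("top",T,(250,184,342,208)),mould("scene",S,(290,205,405,232)))
A=lambda p:np.array(p,float)/5+[245,130]-.4
B=lambda p:np.array(p,float)*210/800+[205,175]-.4
pr=lambda k,v:print(k,np.round(v*1000,1).tolist())
pr("top socket,post",ray("top",A([(238,258),(529,268)]),0))
pr("scn socket,post",ray("scene",B([(549,236),(262,194)]),0))
pr("post tip top/scn",np.r_[ray("top",A([(534,247)]),.062),ray("scene",B([(257,153)]),.062)])
pr("block ends bottom top cam",ray("top",A([(148,207),(177,207),(593,219),(620,219)]),0))
pr("rail bottom",ray("top",A([(180,171),(592,181)]),0))
pr("pot top",np.r_[ray("top",A([(534,379)]),.055),ray("scene",B([(281,51)]),.055)])
pr("scn blocktip top",ray("scene",B([(161,212),(184,213),(611,278),(632,280)]),.028))
pr("jar, bottle top",np.r_[ray("top",A([(78,72)]),.085),ray("top",A([(716,90)]),.14)])
E
```

```text
(array([524.1, 136.6]), array([ 32.7, 293.4]), 170.11) (array([533.1, 138.8]), array([ 38.6, 296.4]), 169.96)
top socket,post [[582.9, 154.0], [592.9, -71.8]]
scn socket,post [[586.1, 156.5], [597.2, -69.7]]
post tip top/scn [[594.0, -71.5], [596.7, -68.8]]
block ends bottom top cam [[618.1, 227.7], [619.9, 205.2], [636.1, -118.9], [637.7, -139.9]]
rail bottom [[649.1, 205.7], [666.7, -116.3]]
pot top [[494.9, -78.4], [498.6, -76.4]]
scn blocktip top [[643.8, -134.5], [640.9, -117.2], [626.4, 209.7], [624.8, 225.3]]
jar, bottle top [[695.9, 279.9], [701.4, -191.4]]
```

The rack's origin is near world (658, 45) mm with its y axis turned 2.65°. The moulding is centred near (528, 138), at 7° to the rack with the post end leading.

The plan has three pushes:
1. Side push with spread fingers.
2. End push along the moulding's axis.
3. Swing home.

I'll start with the approach.

Call:
{"name": "jog_arm", "arguments": {"series": [{"translation": [20, -33, -12], "dr": [0, 0, 6.6], "fingers": 0}, {"translation": [20, -33, -12], "dr": [0, 0, 6.6], "fingers": 0}, {"translation": [20, -33, -12], "dr": [0, 0, 6.6], "fingers": 0}, {"translation": [20, -33, -12], "dr": [0, 0, 6.6], "fingers": 0}, {"translation": [20, -33, -12], "dr": [0, 0, 6.6], "fingers": 0}]}}

```text
t: 0.52
eef_pos: [0.3304, 0.3369, 0.1945]
tcp_rot: [0.197, -3.135, 0.001]
ft_force: [0.7, -0.1, 0.1]
opening: 0.0857
gripper_force: 0.0
```

Call:
{"name": "jog_arm", "arguments": {"series": [{"translation": [20, -33, -12], "dr": [0, 0, 6.6], "fingers": 0}, {"translation": [20, -33, -12], "dr": [0, 0, 0], "fingers": 0}, {"translation": [20, -33, -12], "dr": [0, 0, 0], "fingers": 0}, {"translation": [20, -33, -12], "dr": [0, 0, 0], "fingers": 0}, {"translation": [20, -33, -12], "dr": [0, 0, 0], "fingers": 0}]}}

```text
t: 0.93
eef_pos: [0.4292, 0.1744, 0.1355]
tcp_rot: [0.354, -3.121, -0.0]
ft_force: [1.0, 0.9, 0.2]
opening: 0.0854
gripper_force: 0.0
```

Call:
{"name": "jog_arm", "arguments": {"series": [{"translation": [16, -20, -30], "dr": [0, 0, 0], "fingers": 0}, {"translation": [16, -20, -30], "dr": [0, 0, 0], "fingers": 0}, {"translation": [0, 0, -30], "dr": [0, 0, 0], "fingers": 0}, {"translation": [0, 0, -13], "dr": [0, 0, 0], "fingers": 0}, {"translation": [0, 0, 0], "dr": [0, 0, 0], "fingers": 0}]}}

```text
t: 1.35
eef_pos: [0.458, 0.1351, 0.0299]
tcp_rot: [0.351, -3.115, 0.0]
ft_force: [-1.0, 0.1, 1.0]
opening: 0.0854
gripper_force: 0.0
```

Call:
{"name": "jog_arm", "arguments": {"series": [{"translation": [0, 0, -5], "dr": [0, 0, 0], "fingers": 0}, {"translation": [0, 0, 0], "dr": [0, 0, 0], "fingers": 0}]}}

```text
t: 1.52
eef_pos: [0.4609, 0.1364, 0.0282]
tcp_rot: [-0.354, 3.121, -0.0]
ft_force: [0.1, -0.4, -0.1]
opening: 0.0854
gripper_force: 0.0
```

Call:
{"name": "jog_arm", "arguments": {"series": [{"translation": [0, 0, -4], "dr": [0, 0, 0], "fingers": 0}, {"translation": [0, 0, 0], "dr": [0, 0, 0], "fingers": 0}]}}

```text
t: 1.68
eef_pos: [0.4613, 0.1366, 0.0247]
tcp_rot: [-0.355, 3.12, -0.0]
ft_force: [-0.5, -0.1, 0.4]
opening: 0.0851
gripper_force: 0.0
```

Call:
{"name": "jog_arm", "arguments": {"series": [{"translation": [0, 0, -5], "dr": [0, 0, 0], "fingers": 0}, {"translation": [0, 0, 0], "dr": [0, 0, 0], "fingers": 0}]}}

```text
t: 1.85
eef_pos: [0.4608, 0.1364, 0.0191]
tcp_rot: [-0.354, 3.121, 0.0]
ft_force: [-0.1, -0.3, 0.3]
opening: 0.0856
gripper_force: 0.0
```

Run:
```python
from h import *
i=get_image("scene")[150:260,270:420];cv2.imwrite("pics/c.png",cv2.convertScaleAbs(cv2.resize(i,(750,550),interpolation=2),alpha=1.4))
print(observe()["eef_pos"],observe()["ft_force"])
```

```text
[0.46069143 0.13633986 0.01918528] [-0.0924255   0.26831718 -0.68993495]
```

View pics/c.png

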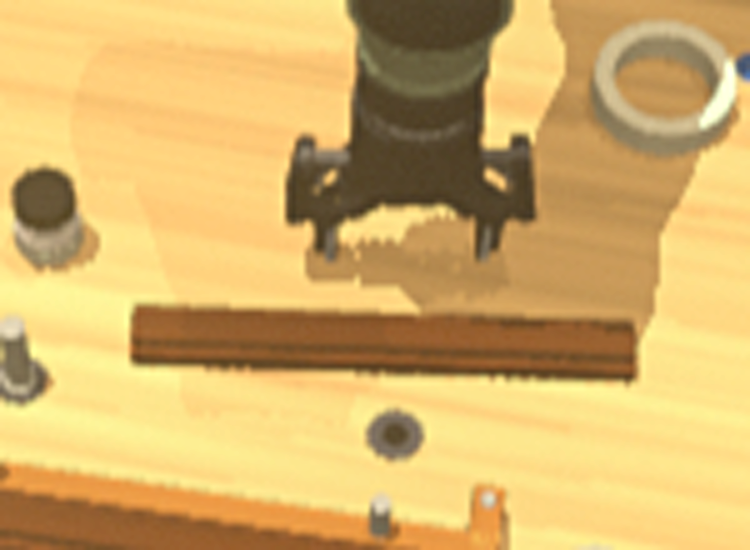

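The gripper straddles the robot side of the moulding, with the tips about 10 mm above the table and some 35 mm short of it. I'll go 4 mm lower and push forward.

Call:
{"name": "jog_arm", "arguments": {"series": [{"translation": [10, -1, -4], "dr": [0, 0, 0], "fingers": 0}, {"translation": [12, -1, 0], "dr": [0, 0, 0], "fingers": 0}, {"translation": [6, -1, 0], "dr": [0, 0, 0], "fingers": 0}, {"translation": [6, -1, 0], "dr": [0, 0, 0], "fingers": 0}, {"translation": [6, 0, 0], "dr": [0, 0, 0], "fingers": 0}]}}

```text
t: 2.32
eef_pos: [0.5008, 0.1319, 0.0149]
tcp_rot: [0.353, -3.12, 0.0]
ft_force: [-3.2, -0.5, 1.3]
opening: 0.0853
gripper_force: 1.1
```

Call:
{"name": "jog_arm", "arguments": {"series": [{"translation": [7, -1, 0], "dr": [0, 0, 0], "fingers": 0}, {"translation": [7, 0, 0], "dr": [0, 0, 0], "fingers": 0}, {"translation": [7, -1, 0], "dr": [0, 0, 0], "fingers": 0}, {"translation": [7, -1, 0], "dr": [0, 0, 0], "fingers": 0}, {"translation": [7, 0, 0], "dr": [0, 0, 0], "fingers": 0}]}}

```text
t: 2.73
eef_pos: [0.5365, 0.129, 0.0151]
tcp_rot: [-0.354, 3.122, -0.0]
ft_force: [-0.7, 0.1, -0.7]
opening: 0.0852
gripper_force: 0.4
```

Call:
{"name": "jog_arm", "arguments": {"series": [{"translation": [6, -1, 0], "dr": [0, 0, 0], "fingers": 0}, {"translation": [6, 0, 0], "dr": [0, 0, 0], "fingers": 0}, {"translation": [5, -1, 0], "dr": [0, 0, 0], "fingers": 0}, {"translation": [0, 0, 0], "dr": [0, 0, 0], "fingers": 0}]}}

```text
t: 3.07
eef_pos: [0.5544, 0.127, 0.0153]
tcp_rot: [-0.353, 3.12, -0.0]
ft_force: [-0.8, 0.2, -0.3]
opening: 0.0854
gripper_force: 0.0
```

Run:
```python
from h import *
S=get_image("scene");cv2.imwrite("pics/d.png",cv2.convertScaleAbs(cv2.resize(S[170:290,230:430],(800,480),interpolation=2),alpha=1.4))
s=observe();print(s["t"],s["eef_pos"],s["ft_force"])
```

```text
3.1167 [0.55379417 0.12712562 0.01527308] [-0.03886296  0.4703257  -0.45920264]
```

View pics/d.png

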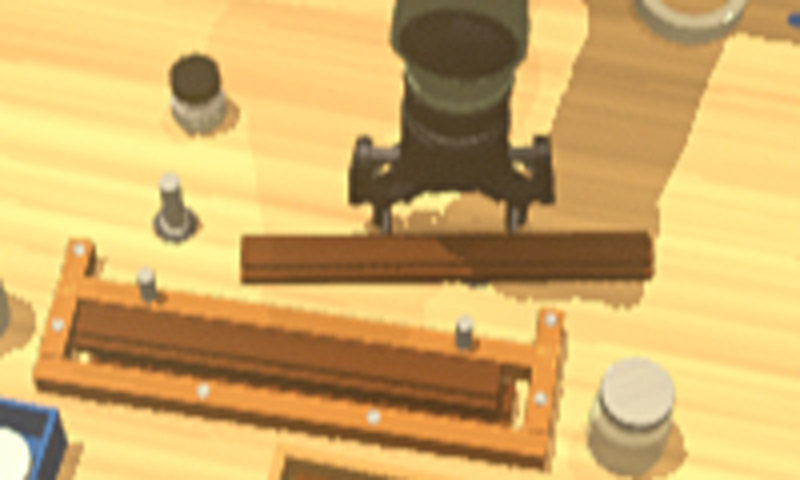

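The moulding moved as planned. Its far lower edge runs from about (241,281) to (652,279) in the crop, and the lead end is short of the post.

```bash
cat >> h.py <<'E'
O=np.array([657.7,45.4]);R=np.array([[.9989,-.0465],[.0465,.9989]])
def rack(w): return (np.atleast_2d(w)-O)@R
def world(r): return np.atleast_2d(r)@R.T+O
E
python3 - <<'E'
from h import *
p=rack(ray("scene",np.array([(241,282),(650,279)])/4+[230,170]-.4,0)*1000)
q=rack(ray("scene",np.array([(242,236),(652,233)])/4+[230,170]-.4,.022)*1000)
for a in(p,q): d=a[1]-a[0];print(a.round(1).tolist(),np.linalg.norm(d),np.degrees(np.arctan2(-d[0],d[1])))
print(rack(observe()["eef_pos"][:2]*1000))
E
```

```text
[[-25.9, -54.0], [-78.4, 240.9]] 299.5214080144761 10.091428601257055
[[-51.9, -57.4], [-104.4, 237.3]] 299.3714647177297 10.091953947654924
[[-99.99129504  86.46734386]]
```

Call:
{"name": "jog_arm", "arguments": {"series": [{"translation": [3, 0, 0], "dr": [0, 0, 0], "fingers": 0}, {"translation": [0, 0, 0], "dr": [0, 0, 0], "fingers": 0}, {"translation": [-12, -3, 0], "dr": [0, 0, 0], "fingers": 0}, {"translation": [-20, 0, 25], "dr": [0, 0, 0], "fingers": 0}, {"translation": [0, 10, 35], "dr": [0, 0, 0], "fingers": 0.5}]}}

```text
t: 3.53
eef_pos: [0.5163, 0.1326, 0.0718]
tcp_rot: [0.35, -3.109, 0.001]
ft_force: [-1.2, -0.4, -0.4]
opening: 0.0754
gripper_force: 0.0
```

Call:
{"name": "jog_arm", "arguments": {"series": [{"translation": [3, 40, 10], "dr": [0, 0, 0], "fingers": 1}, {"translation": [3, 40, 0], "dr": [0, 0, 0], "fingers": 1}, {"translation": [3, 40, 0], "dr": [0, 0, 0], "fingers": 1}, {"translation": [3, 40, 0], "dr": [0, 0, 0], "fingers": 1}, {"translation": [3, 25, 0], "dr": [0, 0, 0], "fingers": 1}]}}

```text
t: 3.95
eef_pos: [0.5387, 0.3231, 0.0858]
tcp_rot: [-0.358, 3.119, 0.003]
ft_force: [0.5, -0.6, 0.7]
opening: 0.0124
gripper_force: 0.0
```

Run:
```python
from h import *
T=get_image("top");S=get_image("scene");cv2.imwrite("pics/e.png",np.vstack([cv2.convertScaleAbs(cv2.resize(T[130:215,235:395],(560,298),interpolation=2),alpha=1.6),cv2.convertScaleAbs(cv2.resize(S[195:280,240:400],(560,298),interpolation=2),alpha=1.4)]))
s=observe();print(s["t"],s["eef_pos"],s["opening"],s["tcp_rot"],rack(s["eef_pos"][:2]*1000))
```

```text
4.05 [0.53905312 0.32357094 0.08547883] 0.00026867196275872295 [-3.61764929e-01  3.11821700e+00  2.78338925e-03] [[-105.58142393  283.38203341]]
```

View pics/e.png

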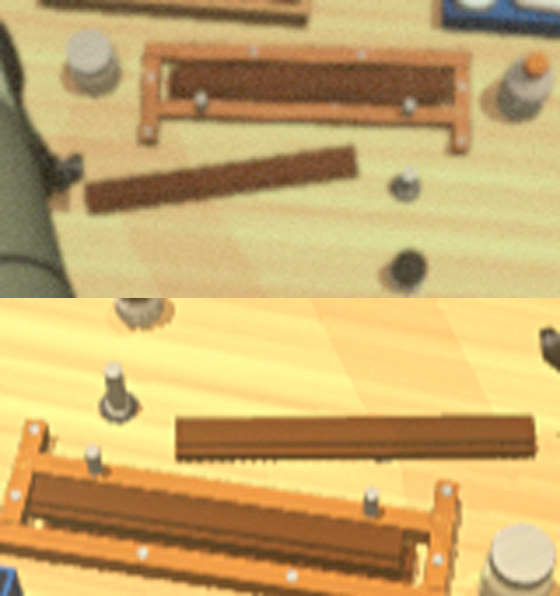

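The moulding now stands free. In the top crop it runs from (88,200) to (356,160), and in the scene crop its far lower edge runs from (177,459) to (535,456).

Run:
```python
from h import *
f=lambda n,p,o,z:rack(ray(n,np.array(p)/3.5+o-.35,z)*1000)
p=f("scene",[(177,162),(535,158)],[240,195],0);d=p[1]-p[0]
print(p.round(1).tolist(),np.degrees(np.arctan2(-d[0],d[1])))
p=f("top",[(89,200.),(356,160.5)],[235,130],.011);d=p[1]-p[0]
print(p.round(1).tolist(),p.mean(0),np.linalg.norm(d),np.degrees(np.arctan2(-d[0],d[1])))
```

```text
[[-23.4, -52.4], [-77.1, 242.2]] 10.339709544615037
[[-98.7, 233.6], [-44.1, -58.5]] [-71.37166257  87.54084586] 297.17387972182877 -169.42055010896175
```

Call:
{"name": "jog_arm", "arguments": {"series": [{"translation": [0, 0, -30], "dr": [0, 0, 0], "fingers": 1}, {"translation": [0, 0, -20], "dr": [0, 0, 0], "fingers": 1}, {"translation": [0, 0, -7], "dr": [0, 0, 0], "fingers": 1}, {"translation": [4, -15, 0], "dr": [0, 0, 0], "fingers": 1}, {"translation": [2, -8, 0], "dr": [0, 0, 0], "fingers": 1}]}}

```text
t: 4.47
eef_pos: [0.5449, 0.2943, 0.0281]
tcp_rot: [0.353, -3.121, 0.002]
ft_force: [-0.0, -0.2, 0.3]
opening: -0.0003
gripper_force: 0.0
```

Call:
{"name": "jog_arm", "arguments": {"series": [{"translation": [1.2, -5, 0], "dr": [0, 0, 0], "fingers": 1}, {"translation": [1.2, -5, 0], "dr": [0, 0, 0], "fingers": 1}, {"translation": [1.6, -7, 0], "dr": [0, 0, 0], "fingers": 1}, {"translation": [1.6, -7, 0], "dr": [0, 0, 0], "fingers": 1}, {"translation": [1.6, -7, 0], "dr": [0, 0, 0], "fingers": 1}]}}

```text
t: 4.88
eef_pos: [0.5529, 0.2654, 0.0292]
tcp_rot: [-0.354, 3.12, 0.003]
ft_force: [-0.3, 2.8, 2.4]
opening: -0.0003
gripper_force: 1.8
```

Call:
{"name": "jog_arm", "arguments": {"series": [{"translation": [1.6, -7, 0], "dr": [0, 0, 0], "fingers": 1}, {"translation": [1.6, -7, 0], "dr": [0, 0, 0], "fingers": 1}, {"translation": [1.6, -7, 0], "dr": [0, 0, 0], "fingers": 1}, {"translation": [1.6, -7, 0], "dr": [0, 0, 0], "fingers": 1}, {"translation": [0, 0, 0], "dr": [0, 0, 0], "fingers": 1}]}}

```text
t: 5.3
eef_pos: [0.5586, 0.2352, 0.0279]
tcp_rot: [0.351, -3.121, 0.003]
ft_force: [0.7, 0.1, -0.6]
opening: 0.0002
gripper_force: 0.0
```

Run:
```python
from h import *
T=get_image("top");S=get_image("scene");cv2.imwrite("pics/f.png",np.vstack([cv2.convertScaleAbs(cv2.resize(T[130:215,235:395],(560,298),interpolation=2),alpha=1.6),cv2.convertScaleAbs(cv2.resize(S[195:280,240:400],(560,298),interpolation=2),alpha=1.4)]))
s=observe();print(s["t"],s["eef_pos"],s["ft_force"],s["tcp_rot"],rack(s["eef_pos"][:2]*1000))
```

```text
5.4 [0.55816734 0.2361107  0.02769546] [-0.27082157 -0.79799533  0.61576837] [ 3.51918300e-01 -3.12085071e+00  2.10326962e-03] [[-90.55512328 195.12918346]]
```

View pics/f.png

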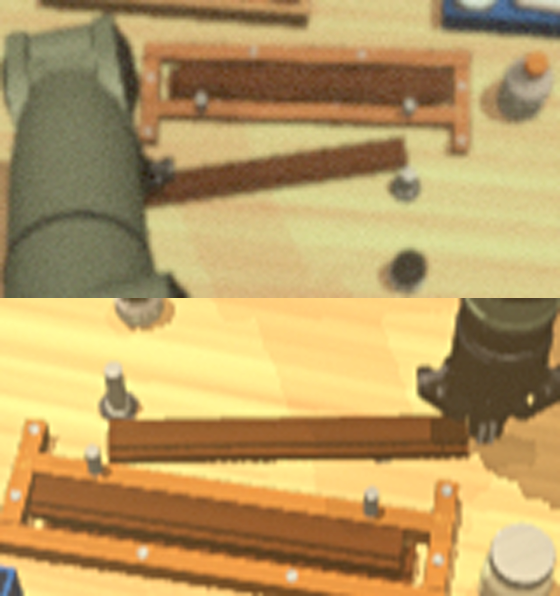

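The moulding slid along its axis and the lead end is just behind the post. In the scene crop its far edge runs from (110,463) to (468,458).

Run:
```python
from h import *
f=lambda n,p,o,z:rack(ray(n,np.array(p)/3.5+o-.35,z)*1000)
for z,p in((0,[(110,166),(468,161)]),(.022,[(110,126),(468,119)])):
  p=f("scene",p,[240,195],z);d=p[1]-p[0]
  print(p.round(1).tolist(),np.degrees(np.arctan2(-d[0],d[1])))
p=f("top",[(404,139.),(407,167)],[235,130],.018);print(p)
```

```text
[[-10.3, -106.8], [-64.9, 187.3]] 10.519944241414779
[[-35.9, -110.7], [-92.3, 182.3]] 10.8937608422014
[[ -19.67000337 -110.65501004]
 [ -51.4402632  -114.58106736]]
```

Call:
{"name": "jog_arm", "arguments": {"series": [{"translation": [1.5, -7, 0], "dr": [0, 0, 0], "fingers": 1}, {"translation": [1.5, -7, 0], "dr": [0, 0, 0], "fingers": 1}, {"translation": [1.5, -7, 0], "dr": [0, 0, 0], "fingers": 1}, {"translation": [1.2, -6, 0], "dr": [0, 0, 0], "fingers": 1}, {"translation": [0, 0, 0], "dr": [0, 0, 0], "fingers": 1}]}}

```text
t: 5.82
eef_pos: [0.5643, 0.2086, 0.028]
tcp_rot: [0.351, -3.122, 0.002]
ft_force: [0.6, -0.2, -0.1]
opening: 0.0
gripper_force: 0.0
```

Call:
{"name": "jog_arm", "arguments": {"series": [{"translation": [1, -4, 0], "dr": [0, 0, 0], "fingers": 1}, {"translation": [1, -4, 0], "dr": [0, 0, 0], "fingers": 1}, {"translation": [0, 0, 0], "dr": [0, 0, 0], "fingers": 1}]}}

```text
t: 6.07
eef_pos: [0.5663, 0.2015, 0.0282]
tcp_rot: [-0.353, 3.122, -0.001]
ft_force: [-0.2, 0.1, 0.5]
opening: -0.0001
gripper_force: 0.0
```

Run:
```python
from h import *
T=get_image("top");S=get_image("scene");cv2.imwrite("pics/g.png",np.vstack([cv2.convertScaleAbs(cv2.resize(T[130:215,235:395],(560,298),interpolation=2),alpha=1.6),cv2.convertScaleAbs(cv2.resize(S[195:280,240:400],(560,298),interpolation=2),alpha=1.4)]))
s=observe();print(s["t"],s["eef_pos"],s["ft_force"],s["tcp_rot"],rack(s["eef_pos"][:2]*1000))
```

```text
6.1667 [0.56622433 0.20199685 0.0281968 ] [ 0.61306433 -0.18775024  0.65671672] [-3.53259216e-01  3.12147711e+00 -3.74894705e-04] [[-84.09329201 160.67820794]]
```

View pics/g.png

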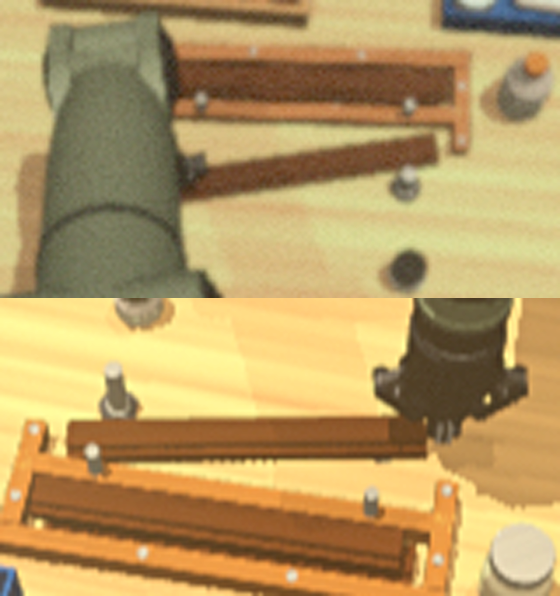

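The lead end has passed behind the post and the moulding's centre is near rack y = +2, so I'll move round to the robot side with open fingers for the swing.

Call:
{"name": "jog_arm", "arguments": {"series": [{"translation": [-4, 15, 0], "dr": [0, 0, 0], "fingers": 1}, {"translation": [0, 0, 30], "dr": [0, 0, 0], "fingers": 1}, {"translation": [-16, -15, 30], "dr": [0, 0, 0], "fingers": 0}, {"translation": [-16, -35, 0], "dr": [0, 0, 0], "fingers": 0}, {"translation": [0, -35, 0], "dr": [0, 0, 0], "fingers": 0}]}}

```text
t: 6.58
eef_pos: [0.5284, 0.133, 0.0898]
tcp_rot: [-0.361, 3.12, -0.0]
ft_force: [0.5, -0.7, -0.9]
opening: 0.0356
gripper_force: 0.0
```

Call:
{"name": "jog_arm", "arguments": {"series": [{"translation": [0, -35, 0], "dr": [0, 0, 0], "fingers": 0}, {"translation": [0, -34, 0], "dr": [0, 0, 0], "fingers": 0}, {"translation": [0, 0, -30], "dr": [0, 0, 0], "fingers": 0}, {"translation": [0, 0, -30], "dr": [0, 0, 0], "fingers": 0}, {"translation": [0, 0, -12], "dr": [0, 0, 0], "fingers": 0}]}}

```text
t: 7.0
eef_pos: [0.5285, 0.0623, 0.0137]
tcp_rot: [0.351, -3.119, -0.0]
ft_force: [-0.3, -0.8, 0.5]
opening: 0.0854
gripper_force: 0.0
```

Run:
```python
from h import *
s=observe();print(s["t"],s["eef_pos"],s["ft_force"],s["opening"],s["tcp_rot"],rack(s["eef_pos"][:2]*1000))
```

```text
7.0 [0.52854582 0.06234172 0.01372812] [-0.33125008 -0.81751643  0.48691672] 0.08539741703368446 [ 3.50941673e-01 -3.11931976e+00 -2.67809732e-04] [[-128.22431823   22.92875159]]
```

Call:
{"name": "jog_arm", "arguments": {"series": [{"translation": [15, 1, 1], "dr": [0, 0, 0], "fingers": 0}, {"translation": [15, 1, 0], "dr": [0, 0, 0], "fingers": 0}, {"translation": [6, 0, 0], "dr": [0, 0, 0], "fingers": 0}, {"translation": [5, 0, 0], "dr": [0, 0, 0], "fingers": 0}, {"translation": [3, 0, 0], "dr": [0, 0, 0], "fingers": 0}]}}

```text
t: 7.42
eef_pos: [0.5737, 0.0653, 0.0171]
tcp_rot: [0.354, -3.12, 0.0]
ft_force: [-2.2, 0.5, 1.9]
opening: 0.0853
gripper_force: 1.2
```

Call:
{"name": "jog_arm", "arguments": {"series": [{"translation": [5, 0, 0], "dr": [0, 0, -1.6], "fingers": 0}, {"translation": [5, 0.5, 0], "dr": [0, 0, -1.6], "fingers": 0}, {"translation": [5, 0, 0], "dr": [0, 0, -1.6], "fingers": 0}, {"translation": [5, 0.5, 0], "dr": [0, 0, -1.6], "fingers": 0}, {"translation": [5, 0, 0], "dr": [0, 0, -1.6], "fingers": 0}]}}

```text
t: 7.83
eef_pos: [0.5983, 0.0664, 0.0171]
tcp_rot: [0.134, -3.138, -0.0]
ft_force: [-1.0, 0.4, -0.5]
opening: 0.0855
gripper_force: 0.3
```

Call:
{"name": "jog_arm", "arguments": {"series": [{"translation": [3, 0, 0], "dr": [0, 0, -1.2], "fingers": 0}, {"translation": [2, 0, 0], "dr": [0, 0, -1], "fingers": 0}, {"translation": [0, 0, 0], "dr": [0, 0, 0], "fingers": 0}]}}

```text
t: 8.08
eef_pos: [0.6041, 0.0662, 0.0172]
tcp_rot: [-0.074, 3.141, -0.0]
ft_force: [-0.3, -0.5, -0.3]
opening: 0.0852
gripper_force: 0.0
```

Run:
```python
from h import *
s=observe();print(s["t"],s["eef_pos"],s["ft_force"],s["moment"],s["tcp_rot"],rack(s["eef_pos"][:2]*1000))
T=get_image("top");S=get_image("scene")
cv2.imwrite("pics/h.png",S)
print(mould("scene",S,(250,215,370,262)))
```

```text
8.0833 [0.60410725 0.06624856 0.01720778] [-0.31905377 -0.487056   -0.30149696] [-0.0341472   0.05332369  0.0196453 ] [-7.42757583e-02  3.14063962e+00 -6.57201505e-05] [[-52.56434328  23.31769429]]
(array([633.8,  39.7]), array([ 33.5, 301.4]), 177.24)
```

Call:
{"name": "jog_arm", "arguments": {"series": [{"translation": [1.5, 0, 0], "dr": [0, 0, 0], "fingers": 0}, {"translation": [1, 0, 0], "dr": [0, 0, 0], "fingers": 0}, {"translation": [0, 0, 0], "dr": [0, 0, 0], "fingers": 0}]}}

```text
t: 8.43
eef_pos: [0.6063, 0.0662, 0.0171]
tcp_rot: [0.075, -3.14, 0.0]
ft_force: [-1.6, 0.4, 1.4]
opening: 0.0857
gripper_force: 0.7
```

Call:
{"name": "jog_arm", "arguments": {"series": [{"translation": [1, 0, 0], "dr": [0, 0, 0], "fingers": 0}, {"translation": [0, 0, 0], "dr": [0, 0, 0], "fingers": 0}]}}

```text
t: 8.6
eef_pos: [0.6074, 0.0662, 0.0171]
tcp_rot: [0.075, -3.14, 0.0]
ft_force: [-1.5, -0.2, 0.0]
opening: 0.0853
gripper_force: 0.7
```

Call:
{"name": "jog_arm", "arguments": {"series": [{"translation": [1, 0, 0], "dr": [0, 0, 0], "fingers": 0}, {"translation": [0, 0, 0], "dr": [0, 0, 0], "fingers": 0}]}}

```text
t: 8.77
eef_pos: [0.6087, 0.0662, 0.0171]
tcp_rot: [-0.075, 3.141, -0.0]
ft_force: [-1.6, -0.5, 0.1]
opening: 0.0852
gripper_force: 0.8
```

Call:
{"name": "jog_arm", "arguments": {"series": [{"translation": [1, 0, 0], "dr": [0, 0, 0], "fingers": 0}, {"translation": [0, 0, 0], "dr": [0, 0, 0], "fingers": 0}]}}

```text
t: 8.93
eef_pos: [0.6088, 0.0661, 0.017]
tcp_rot: [0.075, -3.139, 0.0]
ft_force: [-4.2, 0.1, 2.2]
opening: 0.0853
gripper_force: 2.2
```

Call:
{"name": "jog_arm", "arguments": {"series": [{"translation": [0.7, 0, 0], "dr": [0, 0, 0], "fingers": 0}, {"translation": [0, 0, 0], "dr": [0, 0, 0], "fingers": 0}]}}

```text
t: 9.1
eef_pos: [0.6089, 0.0661, 0.0169]
tcp_rot: [0.075, -3.138, 0.0]
ft_force: [-7.0, -0.7, 3.7]
opening: 0.0857
gripper_force: 3.1
```

Run:
```python
from h import *
s=observe();print(s["t"],s["ft_force"],rack(s["eef_pos"][:2]*1000))
r=mould("scene",get_image("scene"),(250,215,370,262));print(r,rack(r[0]))
```

```text
9.1 [-7.01416042 -0.72617982  3.6618784 ] [[-47.82837873  22.98166877]]
(array([693.9,  24.9]), array([ 46.7, 280.5]), 176.73) [[ 35.20693 -22.16075]]
```

Force rose against the rail (7 N), so the moulding is home. Now I'll retreat and check.

Call:
{"name": "jog_arm", "arguments": {"series": [{"translation": [-5, 0, 0], "dr": [0, 0, 0], "fingers": 0}, {"translation": [-25, 0, 0], "dr": [0, 0, 0], "fingers": 0}, {"translation": [-25, 0, 30], "dr": [0, 0, 0], "fingers": 0}, {"translation": [-40, 0, 40], "dr": [0, 0, 0], "fingers": 0}, {"translation": [-40, 0, 40], "dr": [0, 0, 0], "fingers": 0}]}}

```text
t: 9.57
eef_pos: [0.4958, 0.0662, 0.1065]
tcp_rot: [-0.075, 3.14, 0.0]
ft_force: [0.2, 0.8, 0.6]
opening: 0.0855
gripper_force: 0.0
```

Run:
```python
from h import *
T=get_image("top");S=get_image("scene");cv2.imwrite("pics/i.png",np.vstack([cv2.convertScaleAbs(cv2.resize(T[130:215,235:395],(560,298),interpolation=2),alpha=1.6),cv2.convertScaleAbs(cv2.resize(S[195:280,240:400],(560,298),interpolation=2),alpha=1.4)]))
print(observe()["ft_force"])
```

```text
[ 0.45148011 -0.09778482  0.27204426]
```

View pics/i.png

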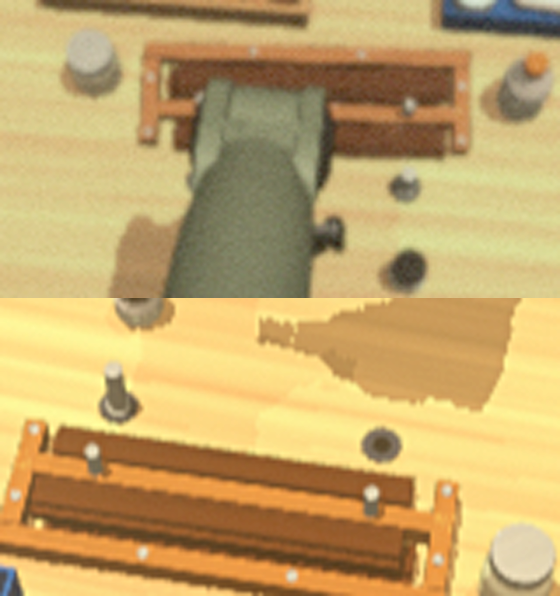

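The moulding lies along the back rail between the two blocks. In the top crop it spans x 175–447, against block inner faces at about 157 and 453, so it is some 6 mm off centre and within tolerance. Nothing else has moved.

```bash
python3 -c "
from plant import *
print(finish_job())"
```

```text
the job is handed in; nothing more can be done
None
```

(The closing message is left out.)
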